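# Nest reducer sleeves loosely in a centrifuge bucket

### The job

Fit the centrifuge bucket with its two tapered reducer sleeves: first the wide blue one into the rubber cone liner inside the metal bucket, then the slim orange one into the blue one. Keep hold of each sleeve and let it down slowly until you feel its taper just touch, then let go: never drop it or press it home, because a pressed taper jams. Leave both upright and loose, let go of them, and do not disturb the tube rack, the specimen jar or the yellow tip box.

Things in the scene. Friction and masses are not known exactly. Their poses are not given: they have to be found in the camera images.
- bucket: Fixed grey square plate, 130 x 130 x 12 mm, with an open round metal centrifuge bucket (82 mm outside, 75 mm inside diameter) standing in its middle, rim 90 mm above the table. Origin at the centre of the plate's underside, z up along the bucket's axis. Inside, on the same axis, sits a black rubber liner: see bucket_rim. It takes a gentle push without moving.
- bucket_rim (a point): Centre of the bucket's mouth at rim height, z = 90 mm. The black liner's top lies 0 to 16 mm below it; how deep differs every time and is not reported: feel for it at about 10 mm/s. Its bore is a cone, 45 mm across at its top, 35 mm across 40 mm lower (half-angle 7 degrees), and stiff. A push of 2 to 3 N shows that a sleeve touches; keep every push under 12 N, or it jams.
- wide_sleeve: Blue tapered sleeve, 42 to 78 g, 90 mm tall, upright on its narrow end. Origin at the centre of its underside, z up. Outside: cone, 34 mm diameter at the bottom to 47.7 mm at 56 mm height (half-angle 7 degrees), then a straight collar, 59 mm diameter, from 56 to 90 mm height: grip it there. Seated, its bottom is about 45 mm (give or take 4) below the liner's top.
- wide_rim (a point): Centre of the blue sleeve's upper rim, 90 mm above its bottom; when seated it stands 25 to 49 mm above the bucket's rim. Its bore is a cone, 49 mm across at the top and 27 mm at the bottom.
- slim_sleeve: Orange sleeve, 31 to 59 g, 92 mm tall, upright on its narrow end. Origin at the centre of its underside, z up. Outside: cone, 34.4 mm diameter at the bottom to 46 mm at 48 mm height (half-angle 7 degrees), then straight, 46 mm diameter, up to 92 mm: grip it there. Nested, its bottom is about 30 mm (give or take 5) above the blue sleeve's bottom.
- slim_rim (a point): Centre of the orange sleeve's upper rim, 92 mm above its bottom; when nested it stands about 32 mm (give or take 5) above the blue rim. Feel for it at about 10 mm/s; 2 to 3 N shows that it touches; a push over 12 N jams one sleeve or both.
- tube_rack: Bystander: metal rack of blood tubes with black and green caps, 75 x 190 mm, 98 mm high with the tubes; origin at the centre of its underside, long along its y.
- specimen_jar: Bystander: jar with a red lid, 60 mm diameter, 75 mm high; origin at the centre of its underside.
- tip_box: Bystander: white box with yellow lid, 77 x 112 mm, 57 mm high; origin at the centre of its underside.
Mind the look-alikes: they are no part of the job. Of the things that look like the wide_sleeve, the smaller one is meant.

How it is judged:
On the way, in this order (a step that is already met when the one before it is completed fails the run):
1. the blue sleeve, still held, touches the liner in the bucket (contact force between wide_sleeve and bucket above 0.4 N and contact force between the fingers and wide_sleeve above 1 N and horizontal distance between wide_sleeve and bucket below 0.005 m and z of wide_sleeve in the frame of bucket below 0.053 m), for 0.1 s.
2. the orange sleeve, still held, touches the bore of the blue sleeve nested in the bucket (contact force between slim_sleeve and wide_sleeve above 0.4 N and contact force between the fingers and slim_sleeve above 1 N and horizontal distance between slim_sleeve and wide_sleeve below 0.005 m and z of slim_sleeve in the frame of wide_sleeve below 0.04 m and z of wide_sleeve in the frame of bucket below 0.053 m), for 0.1 s.
At the end, for the whole second after the job is handed in: Blue sleeve upright (0.08 rad) and centred (5 mm) in the bucket, its bottom 22 to 53 mm above the bucket's origin; orange one upright and centred alike in the blue, its bottom 20 to 40 mm above the blue bottom; both released, at rest and loose: squeeze under 24 N at each taper (horizontal distance between wide_sleeve and bucket below 0.005 m and z of wide_sleeve in the frame of bucket between 0.022 and 0.053 m and angle between each of wide_sleeve, slim_sleeve's own z axis and vertical below 0.08 rad and horizontal distance between slim_sleeve and wide_sleeve below 0.005 m and z of slim_sleeve in the frame of wide_sleeve between 0.02 and 0.04 m and linear speed of each of wide_sleeve, slim_sleeve below 0.02 m/s and contact force between wide_sleeve and bucket below 24 N and contact force between slim_sleeve and wide_sleeve below 24 N); the robot touches nothing.
It fails at once if the blue sleeve jammed in the liner: squeezed by more than 30 N in all (a push of over 12 N) (contact force between wide_sleeve and bucket above 30 N).
It fails at once if the orange sleeve jammed in the blue one: squeezed by more than 30 N in all (a push of over 12 N) (contact force between slim_sleeve and wide_sleeve above 30 N).
It fails at once if the tube rack moved by more than 20 mm (distance of tube_rack from where it was at the start of the episode above 0.02 m).
It fails at once if the specimen jar moved by more than 20 mm (distance of specimen_jar from where it was at the start of the episode above 0.02 m).
It fails at once if the tip box moved by more than 20 mm (distance of tip_box from where it was at the start of the episode above 0.02 m).
It also fails if it takes over 64 s, if anything falls off the work surface, if the arm or the gripper's body presses on something with over 40 N, if the wrist force passes 120 N, or if a joint passes its speed limit or range.

### The arm

A 6-joint arm with a two-finger parallel gripper is mounted at the origin on the work surface. World frame = base frame: x ahead of the robot, y to its left, z up, the work surface at z = 0. Lengths are in m, angles in rad, forces in N, time in s.
With the tool pointing down it reaches from about 0.25 to 0.775 m from the base axis. Payload 4 kg.
Tool frame: the origin (TCP) lies on the centre line of the jaws, within the pads' length; the fingertips stand 11 mm ahead of it and the grasp point (between the pads) lies 8 mm behind it; z points along the fingers, y is the direction in which the jaws open and shut (so a half turn about z gives the same grasp; the last joint's range is limited). The gripper opens to 85 mm and grips with 20 to 120 N. Pads are 22 mm wide; open, the fingers measure 114 mm over their backs; the gripper's body (76 mm by 85 mm) begins 54 mm behind the grasp point. The pads swing forward as they close: fully open they stand 13 mm farther back than shut.
Start: joints at [-1.214, 0.087, 1.371, -0, 1.684, -0.103], TCP at [0.244, -0.493, 0.242] pointing down, gripper open.
Joint ranges: [-3.1, 3.1], [-0.76, 2.03], [0.27, 2.55], [-1.08, 4.22], [0.17, 2.65], [-2.57, 2.57]. Speed limits (rad/s): [2.79, 2.79, 3.14, 3.14, 3.14, 3.14].

### API

Orientations are given as a unit quaternion [x, y, z, w].
In Python, from rig import env, viewer gives the robot as it stands.
- The arm moves only by the tool carry_out, never from a script. Its argument "motion" is text: rows parted by semicolons, each of 6 numbers parted by spaces: the shift along the tool's x, y, z as a fraction of full scale, then the turn, a rotation vector about the tool's x, y, z as a fraction of full scale. In form: tx ty tz ax ay az; .... A call has 1 to 5 rows; each row is the pose to reach, as a shift and turn from the pose commanded when the call began, along the tool's axes at that moment; what a row does not reach only later rows make up. Full scale, the value 1, is 40 cm for a shift and 60 degrees for a turn. A row lasts 1/10 s, in which the tool goes at most 50 mm and 8.59 degrees, less where a joint would pass 70% of its speed; a pose out of reach is approached as far as the arm can. A call with a number of a shift or a turn outside -1 to 1 is refused whole. A call with a gripper value outside its range is refused whole. "fingers" is the finger opening in mm, from 0 to 85.4, set as the call begins (left out, the last holds). The fingers move at their own pace and stop on an object; the grip force is fixed at half the most. Time passes only in rows, so rows that repeat a pose let the fingers close. It gives the time, the measured TCP pose, the force and the opening at its end, in the units of the state.
- env.get_obs(): the state, without advancing time (a new reading comes with each control period).
- viewer.camera(name): name is "scene" or "top" or "wrist"; returns the picture (384x512x3 uint8, red, green, blue); there is no depth.
- viewer.get_calibration(name): a dict with "fx", "fy", "cx", "cy" (pixels), "T" (4x4, takes a point from camera to world coordinates); the wrist camera has in their place "hand_eye" (4x4, takes a point from camera to tool coordinates, whose origin is the TCP and whose axes are the flange's). Camera axes: x right, y down, z forward; pixel columns grow to the right and rows downward; lengths in m; the calibration is good to about 2 mm. The wrist camera is an equidistant fisheye: a pixel r from the principal point sees the ray r / f radians off the axis. A picture is of the moment at which its call begins: read the wrist's pose just before it. get_calibration takes no time and is no camera call.
- env.close_job(): hands the job in, once; it reports no verdict.
The state is a dict: "time": time; "joint_positions": joint angles; "qvel": joint speeds; "joint_efforts": joint torques, N m; "tcp_pos": TCP position; "ee_rot": TCP orientation; "contact_force": force on the tool from outside, world axes, zero at the start; "torque": the same for the moment, N m; "opening": finger opening in m.
Only numpy, scipy, OpenCV 4.12 (cv2) and the standard library are available. Lean on these libraries where they do the work, as an engineer would, in place of code of your own. Each camera call takes 0.05 s, during which the arm holds its last target.

## Working session

There is one attempt and no reset: what is moved stays moved. The work goes in short steps, Python scripts to look and compute and a tool call to move; the robot and the scene stay as the last step left them, time stands still between calls to the robot, and variables do not carry over. Pictures are saved under pics/ and viewed, and the job is handed in when it is done.

Besides the shell and the picture viewer there is one more tool, called after ">>>" by a JSON object that holds its "name" and its "arguments". carry_out: Moves the arm, as the interface text tells. Its arguments: {"type":"object","properties":{"motion":{"type":"string"},"fingers":{"type":"number"}},"required":["motion"]}

```bash
mkdir -p pics; ls
python3 - <<'E'
from rig import env, viewer
import cv2, numpy as np
np.set_printoptions(precision=4,suppress=True)
o=env.get_obs()
for k,v in o.items(): print(k,v)
for n in ("scene","top","wrist"):
    c=viewer.get_calibration(n); print(n,c)
for n in ("scene","top"):
    im=viewer.camera(n); cv2.imwrite(f"pics/{n}0.png",cv2.cvtColor(im,cv2.COLOR_RGB2BGR))
E
```

```text
pics
time 0.0
joint_positions [-1.2141  0.088   1.3723 -0.      1.6836 -0.1031]
qvel [ 0.0014 -0.0005  0.0003 -0.0016 -0.0013 -0.0016]
joint_efforts [  0.0003 -35.1861 -31.3273  -0.0001   0.0108  -0.    ]
tcp_pos [ 0.2439 -0.4924  0.2411]
ee_rot [ 0.9737  0.2279 -0.0002 -0.0011]
contact_force [0.5523 0.3204 1.1837]
torque [ 0.0013 -0.0279 -0.0035]
opening 0.08557680100587933
scene {'fx': 441.61852462846616, 'fy': 441.61852462846616, 'cx': 254.7999714476823, 'cy': 201.10856477990058, 'T': array([[-0.6196,  0.5834, -0.5251,  1.1093],
       [ 0.7847,  0.4774, -0.3955,  0.3864],
       [ 0.0199, -0.6571, -0.7536,  0.942 ],
       [ 0.    ,  0.    ,  0.    ,  1.    ]])}
top {'fx': 446.82414974715834, 'fy': 446.82414974715834, 'cx': 261.6368022763042, 'cy': 199.24084362066452, 'T': array([[-0.0227, -0.9885,  0.1494,  0.3621],
       [-0.9997,  0.0228, -0.001 , -0.0599],
       [-0.0024, -0.1494, -0.9888,  1.0448],
       [ 0.    ,  0.    ,  0.    ,  1.    ]])}
wrist {'fx': 297.3186396354542, 'fy': 297.3186396354542, 'cx': 248.59895638566115, 'cy': 188.4676578173448, 'hand_eye': array([[-0.0002, -0.9579, -0.2871,  0.0732],
       [ 1.    , -0.0001, -0.0006,  0.0003],
       [ 0.0005, -0.2871,  0.9579, -0.132 ],
       [ 0.    ,  0.    ,  0.    ,  1.    ]])}
```

View pics/scene0.png

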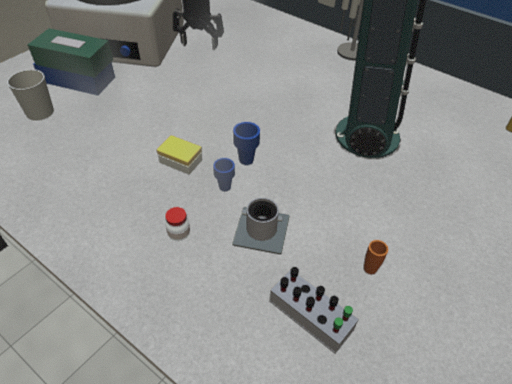

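View pics/top0.png

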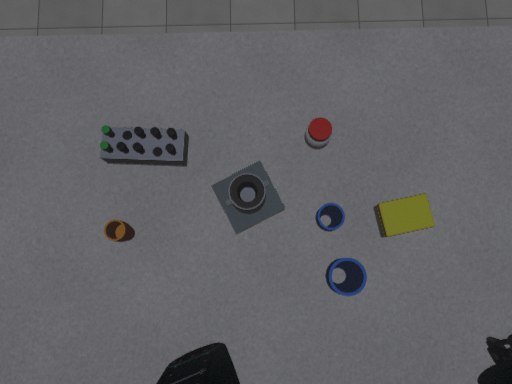

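The top view shows two blue sleeve-like cups: the smaller at about (331,217) and the larger at about (347,277). The orange sleeve is at (115,230), the bucket at (248,192), the rack at (143,145), the jar at (319,131) and the tip box at (405,215). The rim should be about 28 px across for 59 mm, which fits the smaller cup. I'll measure it and confirm in a crop.

```bash
cat > h.py <<'E'
import cv2, numpy as np
from rig import env, viewer
np.set_printoptions(precision=4,suppress=True)
def ray(n,uv):
    c=viewer.get_calibration(n); d=np.array([(uv[0]-c['cx'])/c['fx'],(uv[1]-c['cy'])/c['fy'],1.]);T=c['T']
    return T[:3,3],T[:3,:3]@d
def onplane(n,uv,z):
    p,d=ray(n,uv); return p+d*(z-p[2])/d[2]
def outline(n,pts,z): return np.array([onplane(n,u,z)[:2] for u in pts])
def tri(ns,uvs):
    A=np.zeros((3,3));b=np.zeros(3)
    for n,u in zip(ns,uvs):
        p,d=ray(n,u);d/=np.linalg.norm(d);P=np.eye(3)-np.outer(d,d);A+=P;b+=P@p
    return np.linalg.solve(A,b)
def circ(P):
    A=np.c_[2*P,np.ones(len(P))];s=np.linalg.lstsq(A,(P**2).sum(1),rcond=None)[0]
    return s[:2],np.sqrt(s[2]+s[0]**2+s[1]**2)
E
python3 - <<'E'
from h import *
t=cv2.imread('pics/top0.png');s=cv2.imread('pics/scene0.png')
for nm,im in(('top',t),('scene',s)):
    hsv=cv2.cvtColor(im,cv2.COLOR_BGR2HSV)
    for col,lo,hi in(('blue',(105,90,40),(130,255,255)),('orange',(5,120,60),(18,255,255))):
        m=cv2.inRange(hsv,lo,hi)
        cs,_=cv2.findContours(m,cv2.RETR_EXTERNAL,cv2.CHAIN_APPROX_NONE)
        for c in cs:
            if cv2.contourArea(c)<80: continue
            print(nm,col,cv2.boundingRect(c),cv2.contourArea(c),cv2.minEnclosingCircle(c))
crop=np.hstack([cv2.resize(t[160:310,80:400],None,fx=2.4,fy=2.4,interpolation=cv2.INTER_CUBIC)])
cv2.imwrite('pics/ct.png',crop)
cv2.imwrite('pics/cs.png',cv2.resize(s[110:290,190:400],None,fx=3.3,fy=3.3,interpolation=cv2.INTER_CUBIC))
E
```

```text
top blue (327, 258, 40, 38) 1130.5 ((346.2272644042969, 276.3636474609375), 20.104429244995117)
top blue (317, 203, 28, 28) 563.0 ((330.4669494628906, 216.1198272705078), 13.88810920715332)
top orange (104, 220, 22, 21) 330.5 ((114.66666412353516, 229.6666717529297), 10.918997764587402)
scene blue (234, 122, 26, 42) 624.5 ((246.33883666992188, 142.4338836669922), 20.88955307006836)
scene blue (34, 63, 35, 24) 264.5 ((51.0, 74.5), 20.52447509765625)
scene blue (441, 0, 71, 22) 736.5 ((476.0, 10.5), 36.54117202758789)
scene orange (364, 240, 24, 34) 497.5 ((374.25823974609375, 256.6044006347656), 17.020877838134766)
```

View pics/ct.png

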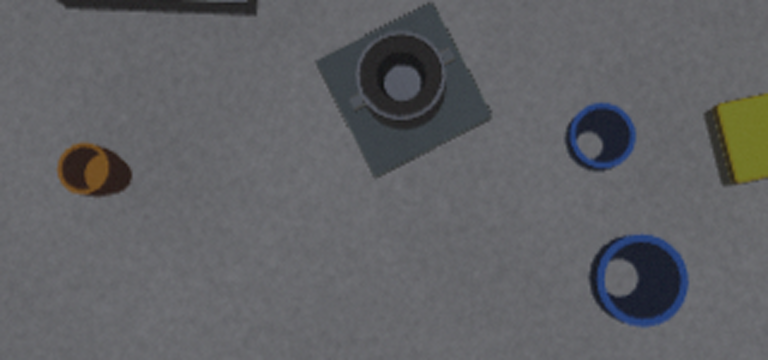

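View pics/cs.png

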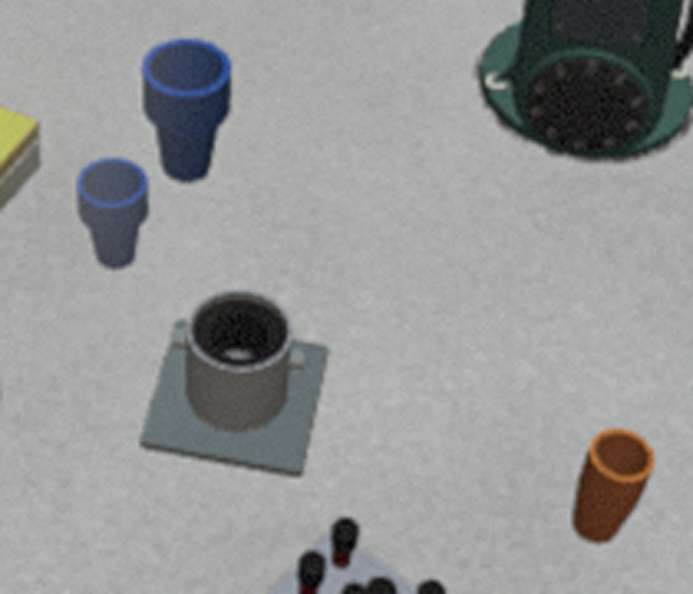

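The crops confirm it. The cup at top (331,217), scene (224,172), is the small one, with a rim about 28 px ≈ 59 mm across. The one at (347,277) is about 38 px ≈ 82 mm, so it is the look-alike. The orange sleeve stands alone at (115,230) and is upright. Next I'll measure the rim centres.

```bash
python3 - <<'E'
from h import *
t=cv2.imread('pics/top0.png');s=cv2.imread('pics/scene0.png')
ims={'top':t,'scene':s}
def rim(n,box,lo,hi,z,tag):
    x,y,w,h=box; im=cv2.resize(ims[n][y:y+h,x:x+w],None,fx=8,fy=8,interpolation=cv2.INTER_CUBIC)
    m=cv2.inRange(cv2.cvtColor(im,cv2.COLOR_BGR2HSV),lo,hi)
    cs,_=cv2.findContours(m,cv2.RETR_EXTERNAL,cv2.CHAIN_APPROX_NONE)
    c=max(cs,key=cv2.contourArea); c=cv2.convexHull(c)
    c=c[:,0,:].astype(float)
    v=im.copy(); cv2.polylines(v,[c.astype(int).reshape(-1,1,2)],True,(0,255,255),1); cv2.imwrite(f'pics/m_{tag}_{n}.png',v)
    uv=(c+.5)/8-.5+[x,y]
    # resample
    P=outline(n,uv,z); cc,r=circ(P); e=cv2.fitEllipse(uv.astype(np.float32))
    print(n,tag,'centre@z',cc,'dia',2*r,'res',np.abs(np.hypot(*(P-cc).T)-r).max(),'ell',e)
    return e[0]
B=((105,140,75),(130,255,255))
a=rim('top',(310,196,42,42),(105,130,90),(130,255,255),.09,'wide')
b=rim('scene',(206,152,38,44),(105,60,145),(130,255,255),.09,'wide')
print(tri(['top','scene'],[a,b]))
a=rim('top',(96,212,44,36),(5,120,120),(20,255,255),.092,'slim')
b=rim('scene',(356,234,40,46),(5,100,150),(20,255,255),.092,'slim')
print(tri(['top','scene'],[a,b]))
E
python3 - <<'E'
import cv2,glob,numpy as np
print(np.__version__)
fs=sorted(glob.glob('pics/m_*'));
cv2.imwrite('pics/mm.png',np.vstack([np.hstack([cv2.resize(cv2.imread(f),(380,290)) for f in fs[:2]]),np.hstack([cv2.resize(cv2.imread(f),(380,290)) for f in fs[2:4]])]));print(fs)
E
```

```text
top wide centre@z [ 0.4665 -0.2082] dia 0.05806229032950888 res 0.0004564105458533807 ell ((330.58154296875, 216.08651733398438), (26.705097198486328, 27.234987258911133), 122.03351593017578)
scene wide centre@z [ 0.4653 -0.21  ] dia 0.0578429786403793 res 0.0014964982940288696 ell ((223.58517456054688, 164.52223205566406), (14.17542839050293, 21.21366310119629), 88.20638275146484)
[ 0.4664 -0.2083  0.0919]
top slim centre@z [0.4521 0.2352] dia 0.0010698478261874306 res 0.000179344169803294 ell ((123.69554901123047, 227.36679077148438), (0.29012852907180786, 0.6329634189605713), 177.1721649169922)
scene slim centre@z [0.4465 0.255 ] dia 0.0452251793440005 res 0.0005517630948059064 ell ((378.16357421875, 247.5141143798828), (15.04436206817627, 20.020790100097656), 112.01606750488281)
[0.4484 0.2462 0.0861]
2.3.5
['pics/m_slim_scene.png', 'pics/m_slim_top.png', 'pics/m_wide_scene.png', 'pics/m_wide_top.png']
```

View pics/mm.png

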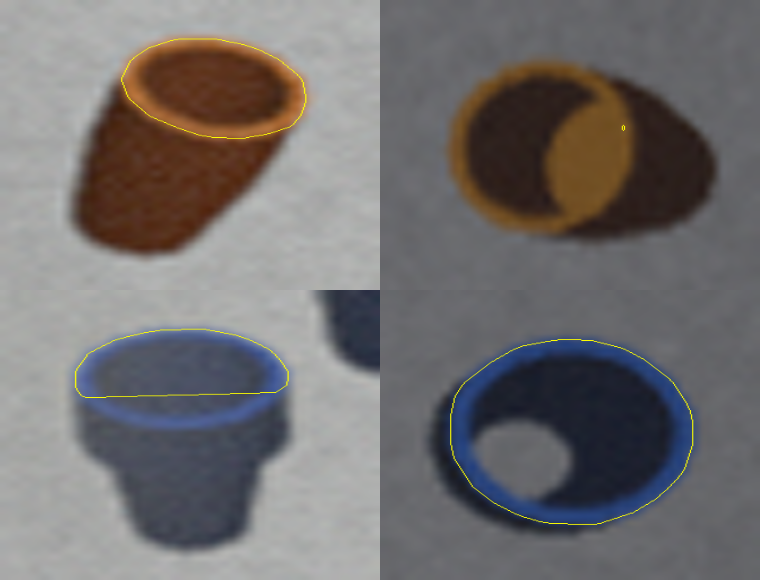

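The masks missed two outlines: the lower part of the wide rim in the scene view, and the slim rim in the top view. I'll redo those two and add the bucket rim.

```bash
cat >> h.py <<'E'
def rimfit(im,n,box,lo,hi,z,tag,blue=False):
    x,y,w,h=box; im=cv2.resize(im[y:y+h,x:x+w],None,fx=8,fy=8,interpolation=cv2.INTER_CUBIC)
    m=cv2.inRange(cv2.cvtColor(im,cv2.COLOR_BGR2HSV),lo,hi)
    cs,_=cv2.findContours(m,cv2.RETR_EXTERNAL,cv2.CHAIN_APPROX_NONE)
    c=max(cs,key=cv2.contourArea); c=cv2.convexHull(c)[:,0,:].astype(float)
    v=im.copy(); cv2.polylines(v,[c.astype(int).reshape(-1,1,2)],True,(0,255,255),1); cv2.imwrite(f'pics/m_{tag}_{n}.png',v)
    uv=(c+.5)/8-.5+[x,y]
    P=outline(n,uv,z); cc,r=circ(P); e=cv2.fitEllipse(uv.astype(np.float32))
    print(n,tag,'centre@z',cc,'dia',round(2*r,4),'res',round(np.abs(np.hypot(*(P-cc).T)-r).max(),4),'ell',np.round(e[0],1))
    return e[0]
E
python3 - <<'E'
from h import *
t=cv2.imread('pics/top0.png');s=cv2.imread('pics/scene0.png')
for (n,im,x,y) in (('t',t,248,192),('s',s,262,212)):
    print(n,[tuple(im[y,x+d]) for d in range(-24,25,2)])
    print(n,[tuple(im[y+d,x]) for d in range(-24,25,2)])
a=rimfit(t,'top',(310,196,42,42),(105,130,90),(130,255,255),.09,'wide')
b=rimfit(s,'scene',(206,152,36,44),(105,85,128),(130,255,255),.09,'wide')
print(tri(['top','scene'],[a,b]))
a=rimfit(t,'top',(96,212,44,36),(5,120,75),(20,255,255),.092,'slim')
b=rimfit(s,'scene',(356,234,40,46),(5,100,150),(20,255,255),.092,'slim')
print(tri(['top','scene'],[a,b]))
E
```

```text
t [(np.uint8(72), np.uint8(68), np.uint8(61)), (np.uint8(72), np.uint8(66), np.uint8(60)), (np.uint8(84), np.uint8(78), np.uint8(74)), (np.uint8(52), np.uint8(50), np.uint8(49)), (np.uint8(40), np.uint8(39), np.uint8(41)), (np.uint8(40), np.uint8(38), np.uint8(39)), (np.uint8(40), np.uint8(38), np.uint8(40)), (np.uint8(24), np.uint8(23), np.uint8(23)), (np.uint8(72), np.uint8(66), np.uint8(63)), (np.uint8(95), np.uint8(85), np.uint8(82)), (np.uint8(97), np.uint8(87), np.uint8(84)), (np.uint8(98), np.uint8(87), np.uint8(84)), (np.uint8(100), np.uint8(89), np.uint8(85)), (np.uint8(97), np.uint8(88), np.uint8(84)), (np.uint8(99), np.uint8(89), np.uint8(85)), (np.uint8(100), np.uint8(91), np.uint8(86)), (np.uint8(24), np.uint8(22), np.uint8(20)), (np.uint8(41), np.uint8(39), np.uint8(42)), (np.uint8(38), np.uint8(38), np.uint8(41)), (np.uint8(41), np.uint8(40), np.uint8(42)), (np.uint8(82), np.uint8(75), np.uint8(73)), (np.uint8(74), np.uint8(68), np.uint8(63)), (np.uint8(72), np.uint8(66), np.uint8(61)), (np.uint8(73), np.uint8(70), np.uint8(63)), (np.uint8(73), np.uint8(68), np.uint8(6
[... 3012 characters left out ...]
t8(123), np.uint8(122), np.uint8(120)), (np.uint8(76), np.uint8(79), np.uint8(82)), (np.uint8(83), np.uint8(87), np.uint8(88)), (np.uint8(84), np.uint8(85), np.uint8(88)), (np.uint8(78), np.uint8(80), np.uint8(86)), (np.uint8(78), np.uint8(84), np.uint8(84)), (np.uint8(73), np.uint8(77), np.uint8(80)), (np.uint8(82), np.uint8(85), np.uint8(89))]
top wide centre@z [ 0.4665 -0.2082] dia 0.0581 res 0.0005 ell [330.6 216.1]
scene wide centre@z [ 0.4664 -0.2088] dia 0.0574 res 0.0008 ell [223.6 165.1]
[ 0.4665 -0.2084  0.0898]
top slim centre@z [0.4475 0.2549] dia 0.0456 res 0.0007 ell [114.5 229.7]
scene slim centre@z [0.4465 0.255 ] dia 0.0452 res 0.0006 ell [378.2 247.5]
[0.4473 0.255  0.0925]
```

Run:
```python
from h import *
t=cv2.imread('pics/top0.png');s=cv2.imread('pics/scene0.png')
a=rimfit(t,'top',(222,166,50,54),(0,0,0),(180,255,60),.09,'buck')
b=rimfit(s,'scene',(238,190,48,54),(0,0,0),(180,255,70),.09,'buck')
print(tri(['top','scene'],[a,b]))
# plate corners top view
hsv=cv2.cvtColor(t,cv2.COLOR_BGR2HSV); print(hsv[180,222],hsv[150,200])
cv2.imwrite('pics/bb.png',np.hstack([cv2.imread('pics/m_buck_top.png'),cv2.imread('pics/m_buck_scene.png')]))
hw,ho=cv2.imread('pics/m_wide_scene.png'),cv2.imread('pics/m_slim_top.png')
```

```text
top buck centre@z [ 0.5259 -0.0287] dia 0.074 res 0.0009 ell [246.6 190.8]
scene buck centre@z [ 0.5261 -0.0285] dia 0.0698 res 0.0022 ell [262.3 209.9]
[ 0.5259 -0.0287  0.0887]
[97 32 71] [113  10 103]
```

View pics/bb.png

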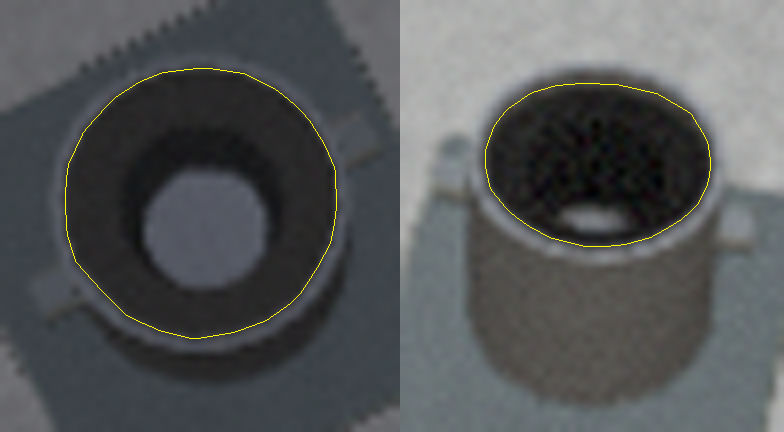

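The rims are measured in the world frame and their sizes and heights agree with the description:

| Point | x, y (m) | Measured height |
|---|---|---|
| Wide rim | (0.4665, -0.2084) | 90 mm |
| Slim rim | (0.4473, 0.2550) | 92 mm |
| Bucket rim | (0.5259, -0.0287) | 89 mm |

I'll hover over the blue sleeve and cross-check with the wrist camera. The tool-frame shift is x +0.326 m, y -0.156 m.

>>> {"name": "carry_out", "arguments": {"motion": "0.2 -0.096 0 0 0 0; 0.4 -0.192 0 0 0 0; 0.6 -0.288 0 0 0 0; 0.8145 -0.3905 0 0 0 0; 0.8145 -0.3905 0 0 0 0", "fingers": 85.4}}

```text
time: 0.6
tcp_pos: [0.3987, -0.2941, 0.2418]
ee_rot: [0.974, 0.228, -0.0, -0.0]
contact_force: [1.1, -0.3, -0.5]
opening: 0.0854
```

>>> {"name": "carry_out", "arguments": {"motion": "0 0 0 0 0 0; 0 0 0 0 0 0; 0 0 0 0 0 0"}}

```text
time: 0.9
tcp_pos: [0.3975, -0.2966, 0.242]
ee_rot: [0.974, 0.227, -0.0, -0.0]
contact_force: [-0.1, 0.4, -0.5]
opening: 0.0853
```

>>> {"name": "carry_out", "arguments": {"motion": "0.085 -0.04 0 0 0 0; 0.17 -0.08 0 0 0 0; 0.2525 -0.121 0 0 0 0; 0.2525 -0.121 0 0 0 0; 0.2525 -0.121 0 0 0 0"}}

```text
time: 1.4
tcp_pos: [0.4667, -0.2089, 0.242]
ee_rot: [0.974, 0.227, -0.001, 0.0]
contact_force: [0.3, 0.3, -1.6]
opening: 0.0853
```

```bash
cat >> h.py <<'E'
from scipy.spatial.transform import Rotation as Rn
def wpose():
    o=env.get_obs(); T=np.eye(4);T[:3,:3]=Rn.from_quat(o['ee_rot']).as_matrix();T[:3,3]=o['tcp_pos']; return T
def wray(T,uv):
    c=viewer.get_calibration('wrist'); d=np.array([uv[0]-c['cx'],uv[1]-c['cy']]);r=np.hypot(*d);th=r/c['fx']
    v=np.array([*(d/r*np.sin(th)),np.cos(th)]); M=T@c['hand_eye']; return M[:3,3],M[:3,:3]@v
def wplane(T,uv,z):
    p,d=wray(T,uv); return (p+d*(z-p[2])/d[2])
def snap(n,f):
    im=cv2.cvtColor(viewer.camera(n),cv2.COLOR_RGB2BGR); cv2.imwrite('pics/'+f,im); return im
E
python3 - <<'E'
from h import *
T=wpose(); print(T); np.save('T1.npy',T); snap('wrist','w1.png')
E
```

```text
[[ 0.8966  0.4428 -0.0011  0.4667]
 [ 0.4428 -0.8966 -0.0005 -0.2089]
 [-0.0012 -0.     -1.      0.242 ]
 [ 0.      0.      0.      1.    ]]
```

View pics/w1.png

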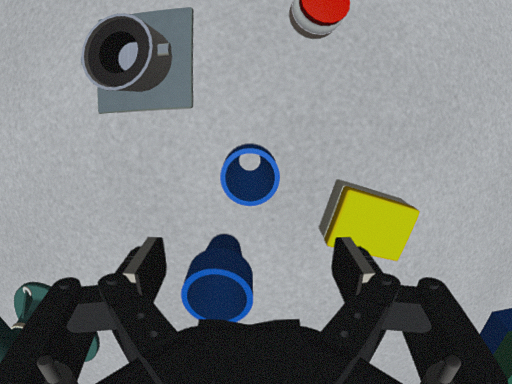

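The wrist view shows the small blue sleeve at (250,177), centred between the fingers. The large look-alike is at (218,295), the bucket at (120,55), the tip box at (370,220) and the jar at the top. I'll compare the wrist estimates with the fixed cameras.

```bash
cat >> h.py <<'E'
def wrim(im,T,box,lo,hi,z,tag,inv=False):
    x,y,w,h=box; im=cv2.resize(im[y:y+h,x:x+w],None,fx=6,fy=6,interpolation=cv2.INTER_CUBIC)
    m=cv2.inRange(cv2.cvtColor(im,cv2.COLOR_BGR2HSV),lo,hi)
    cs,_=cv2.findContours(m,cv2.RETR_EXTERNAL,cv2.CHAIN_APPROX_NONE)
    c=max(cs,key=cv2.contourArea); c=cv2.convexHull(c)[:,0,:].astype(float)
    v=im.copy(); cv2.polylines(v,[c.astype(int).reshape(-1,1,2)],True,(0,255,255),1); cv2.imwrite(f'pics/{tag}.png',v)
    uv=(c+.5)/6-.5+[x,y]
    P=np.array([wplane(T,u,z)[:2] for u in uv]); cc,r=circ(P)
    print(tag,'centre@z',cc,'dia',round(2*r,4),'res',round(np.abs(np.hypot(*(P-cc).T)-r).max(),4)); return cc
E
python3 - <<'E'
from h import *
T=np.load('T1.npy'); im=cv2.imread('pics/w1.png')
c=wrim(im,T,(212,138,76,76),(105,150,130),(130,255,255),.09,'w1wide')
d=T[:3,:3].T@np.r_[c-T[:2,3],0]; print('tool offset',d)
c=wrim(im,T,(78,10,84,84),(0,0,0),(180,255,95),.09,'w1b')
cv2.imwrite('pics/w1c.png',np.hstack([cv2.resize(cv2.imread('pics/w1wide.png'),(400,400)),cv2.resize(cv2.imread('pics/w1b.png'),(400,400))]))
E
```

```text
w1wide centre@z [ 0.4667 -0.2101] dia 0.0587 res 0.0004
tool offset [-0.0005  0.0011  0.    ]
w1b centre@z [ 0.5257 -0.0303] dia 0.0746 res 0.0002
```

View pics/w1c.png

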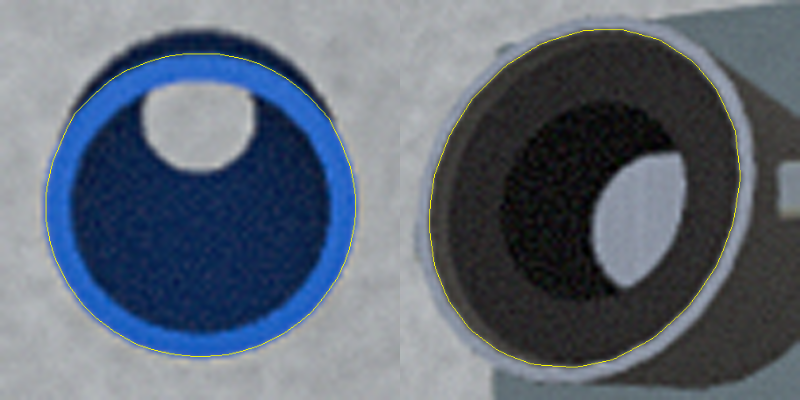

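The wrist and top cameras agree on the sleeve-to-bucket offset within 0.4 mm. I'll descend to TCP z = 0.078, which keeps the fingertips above the bucket rim later.

>>> {"name": "carry_out", "arguments": {"motion": "0 0 0.1 0 0 0; 0 0 0.2 0 0 0; 0 0 0.3 0 0 0; 0 0 0.37 0 0 0; 0 0 0.41 0 0 0"}}

```text
time: 1.95
tcp_pos: [0.4643, -0.2088, 0.0749]
ee_rot: [0.974, 0.226, -0.002, -0.002]
contact_force: [-0.2, -0.0, 0.1]
opening: 0.0854
```

>>> {"name": "carry_out", "arguments": {"motion": "0 0 0 0 0 0; 0 0 0 0 0 0"}}

```text
time: 2.15
tcp_pos: [0.4667, -0.2092, 0.0787]
ee_rot: [0.974, 0.227, -0.0, 0.0]
contact_force: [0.3, 0.7, 0.5]
opening: 0.0857
```

>>> {"name": "carry_out", "arguments": {"motion": "0 0 0 0 0 0; 0 0 0 0 0 0; 0 0 0 0 0 0; 0 0 0 0 0 0; 0 0 0 0 0 0", "fingers": 50}}

```text
time: 2.65
tcp_pos: [0.4686, -0.2088, 0.0807]
ee_rot: [0.974, 0.228, 0.002, 0.002]
contact_force: [-0.4, -0.0, 6.1]
opening: 0.057
```

>>> {"name": "carry_out", "arguments": {"motion": "0 0 0 0 0 0; 0 0 0 0 0 0"}}

```text
time: 2.85
tcp_pos: [0.4686, -0.2088, 0.0807]
ee_rot: [0.974, 0.228, 0.002, 0.002]
contact_force: [0.8, -0.4, 6.6]
opening: 0.0569
```

>>> {"name": "carry_out", "arguments": {"motion": "0 0 -0.03 0 0 0; 0 0 -0.12 0 0 0; 0 0 -0.22 0 0 0; 0 0 -0.3 0 0 0; 0 0 -0.35 0 0 0"}}

```text
time: 3.35
tcp_pos: [0.4678, -0.208, 0.2222]
ee_rot: [0.974, 0.228, 0.002, 0.002]
contact_force: [0.9, -0.3, -1.1]
opening: 0.0568
```

>>> {"name": "carry_out", "arguments": {"motion": "0 0 0 0 0 0; 0 0 0 0 0 0; 0 0 0 0 0 0"}}

```text
time: 3.65
tcp_pos: [0.4662, -0.2072, 0.2162]
ee_rot: [0.974, 0.228, -0.001, -0.001]
contact_force: [-0.9, 1.2, -1.2]
opening: 0.0567
```

Run:
```python
from h import *
T=wpose(); print(T); np.save('T2.npy',T); snap('wrist','w2.png');snap('scene','s2.png');print(env.get_obs()['contact_force'])
```

```text
[[ 0.8961  0.4438 -0.0034  0.4662]
 [ 0.4438 -0.8961  0.002  -0.2072]
 [-0.0022 -0.0033 -1.      0.2162]
 [ 0.      0.      0.      1.    ]]
[ 0.8508  0.1178 -0.8567]
```

View pics/w2.png

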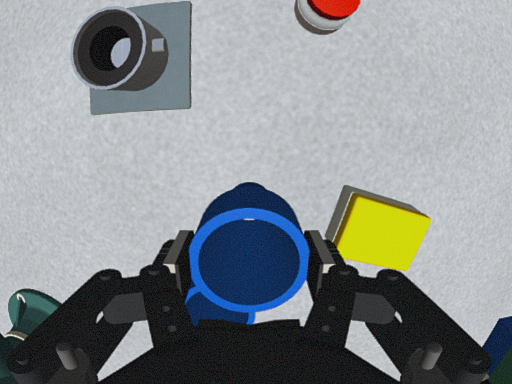

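View pics/s2.png

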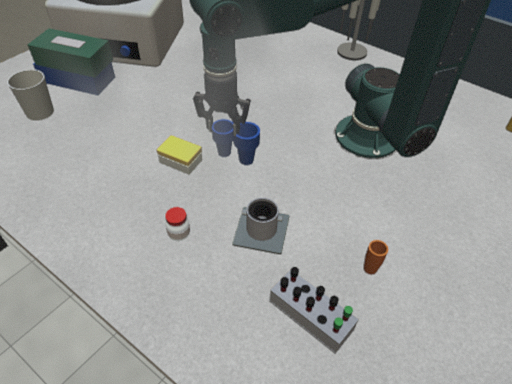

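The sleeve is held between the pads: rim at (250,260), bottom arc peak at (249,183). I'll measure its offset and tilt in the tool frame.

Run:
```python
from h import *
im=cv2.imread('pics/w2.png'); I=np.eye(4)
for z in (-.0093,-.011,-.0075):
    c=wrim(im,I,(186,200,128,116),(105,150,150),(130,255,255),z,'w2wide')
# bottom silhouette: top of blue, in tool z=.0807 and collar lower edge
hsv=cv2.cvtColor(im,cv2.COLOR_BGR2HSV);m=cv2.inRange(hsv,(100,100,20),(130,255,255))
col=m[150:260,250]; print('top row of blue',150+np.argmax(col>0))
for r in (183,184): print(wplane(I,(249,r),.0807))
T=np.load('T2.npy')
c=wrim(im,T,(66,2,80,92),(0,0,0),(180,255,95),.09,'w2b')
print('bucket in tool', (T[:3,:3].T@(np.r_[c,.09]-T[:3,3])))
```

```text
w2wide centre@z [-0.0034 -0.0013] dia 0.0616 res 0.0078
w2wide centre@z [-0.0024 -0.0013] dia 0.0608 res 0.0077
w2wide centre@z [-0.0046 -0.0014] dia 0.0625 res 0.0079
top row of blue 183
[0.0137 0.0004 0.0807]
[0.0129 0.0004 0.0807]
w2b centre@z [ 0.5257 -0.0304] dia 0.0744 res 0.0002
bucket in tool [ 0.1321 -0.1317  0.1263]
```

View pics/w2b.png

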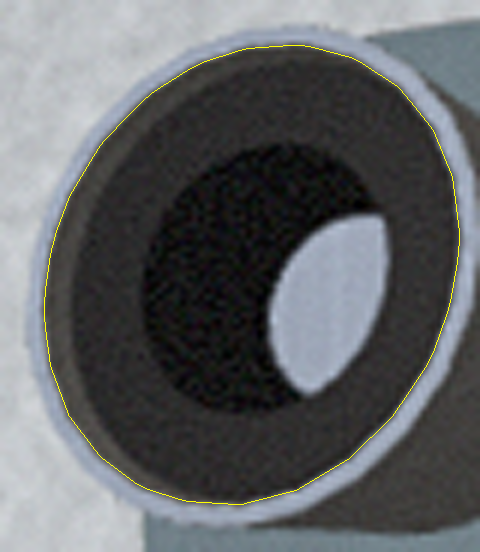

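View pics/w2wide.png

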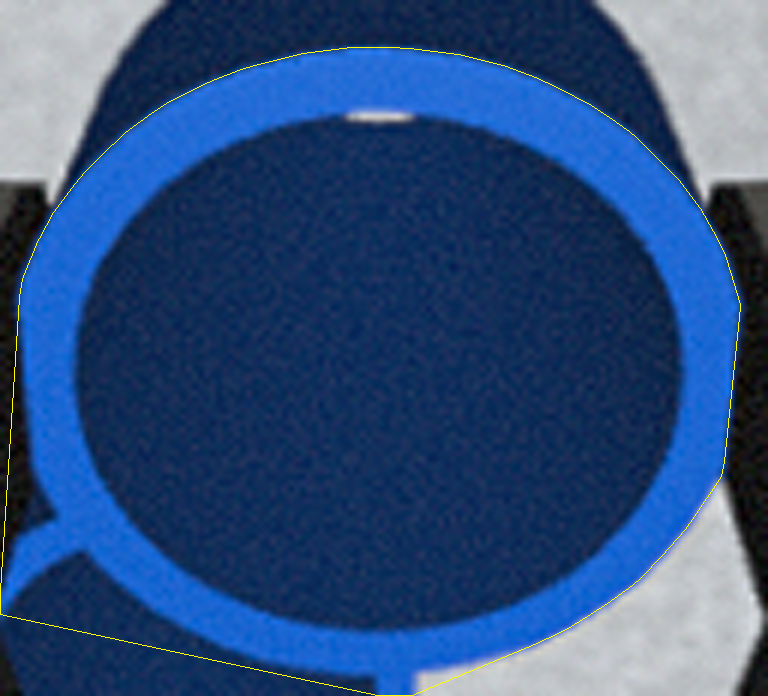

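Run:
```python
from h import *
im=cv2.imread('pics/w2.png'); I=np.eye(4)
x,y,w,h=186,200,128,116
hsv=cv2.cvtColor(im,cv2.COLOR_BGR2HSV)
m=cv2.inRange(hsv,(100,100,0),(130,255,130)); m2=np.zeros_like(m)
n,l,st,ce=cv2.connectedComponentsWithStats(m); k=l[270,250]; print(st[k])
c=(l==k).astype(np.uint8)
cs,_=cv2.findContours(c,cv2.RETR_EXTERNAL,cv2.CHAIN_APPROX_NONE); c=max(cs,key=cv2.contourArea)[:,0,:]
hull=cv2.convexHull(c)[:,0,:].astype(float)
for z in(-.0075,-.0093,-.011,-.013):
    P=np.array([wplane(I,u,z)[:2] for u in hull]);cc,r=circ(P);print(z,cc,2*r,np.abs(np.hypot(*(P-cc).T)-r).max())
```

```text
[ 199  219  101   86 6829]
-0.0075 [-0.003   0.0002] 0.04941605014211869 0.00013945279541744543
-0.0093 [-0.0019  0.0002] 0.04870142004647863 0.0001374360991367972
-0.011 [-0.0009  0.0002] 0.04802649162281855 0.00013553144153840777
-0.013 [0.0004 0.0002] 0.04723245818321848 0.0001332906678932315
```

Held sleeve axis in the tool frame is x ≈ -2.3 mm, y ≈ 0, nearly upright, because the arm yielded slightly on gripping. I'll move over the bucket with that correction: tool shift +0.134, -0.132.

>>> {"name": "carry_out", "arguments": {"motion": "0.07 -0.07 0 0 0 0; 0.16 -0.158 0 0 0 0; 0.25 -0.246 0 0 0 0; 0.31 -0.305 0 0 0 0; 0.336 -0.331 0 0 0 0"}}

```text
time: 4.25
tcp_pos: [0.5288, -0.0265, 0.2168]
ee_rot: [0.973, 0.23, -0.001, -0.001]
contact_force: [0.1, -0.7, -1.5]
opening: 0.057
```

>>> {"name": "carry_out", "arguments": {"motion": "0 0 0 0 0 0; 0 0 0 0 0 0; 0 0 0 0 0 0"}}

```text
time: 4.55
tcp_pos: [0.5284, -0.031, 0.218]
ee_rot: [0.974, 0.227, -0.0, 0.0]
contact_force: [0.1, 0.3, -0.8]
opening: 0.057
```

Run:
```python
from h import *
T=wpose(); print(T); np.save('T3.npy',T); snap('wrist','w3.png');snap('top','t3.png');print(env.get_obs()['contact_force'])
```

```text
[[ 0.897   0.442  -0.0007  0.5284]
 [ 0.442  -0.897  -0.0007 -0.031 ]
 [-0.001   0.0003 -1.      0.218 ]
 [ 0.      0.      0.      1.    ]]
[-0.3249  0.4945  0.1   ]
```

View pics/w3.png

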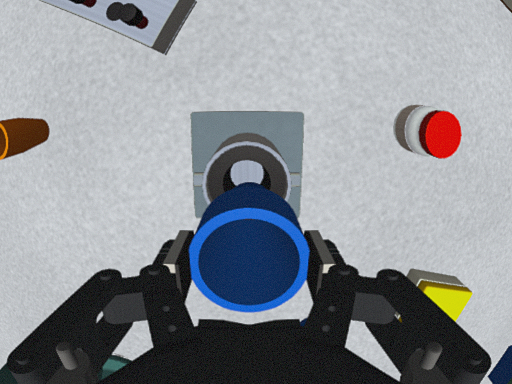

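The bucket mouth is at (247,180), partly behind the held sleeve. I'll fit its visible arc.

Run:
```python
from h import *
T=np.load('T3.npy'); im=cv2.imread('pics/w3.png')
x,y,w,h=196,132,104,66;k=6
c=cv2.resize(im[y:y+h,x:x+w],None,fx=k,fy=k,interpolation=cv2.INTER_CUBIC)
# ray-march from predicted centre outwards in world: find the bright ring inner edge
g=cv2.GaussianBlur(cv2.cvtColor(c,cv2.COLOR_BGR2GRAY),(0,0),3).astype(float)
cen=np.array([247,183.]); pts=[]
for a in np.radians(np.arange(-200,21,3)):
    d=np.array([np.cos(a),np.sin(a)])
    rs=np.arange(26,48,.15); uv=cen+rs[:,None]*d
    q=(uv-[x,y]+.5)*k-.5
    ok=(q[:,0]>0)&(q[:,1]>0)&(q[:,0]<g.shape[1]-1)&(q[:,1]<g.shape[0]-1)
    if ok.sum()<20: continue
    v=cv2.remap(g.astype(np.float32),q[ok,0].astype(np.float32).reshape(1,-1),q[ok,1].astype(np.float32).reshape(1,-1),1)[0]
    gr=np.gradient(v); i=np.argmax(gr); 
    if gr[i]>1.0: pts.append(uv[ok][i])
pts=np.array(pts)
for p in pts: cv2.circle(c,tuple(((p-[x,y]+.5)*k).astype(int)),3,(0,0,255),-1)
cv2.imwrite('pics/w3c.png',c)
P=np.array([wplane(T,u,.09)[:2] for u in pts]);cc,r=circ(P); res=np.abs(np.hypot(*(P-cc).T)-r)
P2=P[res<.0008];cc,r=circ(P2);print(len(P),len(P2),cc,2*r)
from scipy.optimize import least_squares
s=least_squares(lambda p:np.hypot(*(P2-p).T)-.0374,cc,loss='soft_l1',f_scale=.0003);print('R fixed',s.x,np.std(s.fun))
for b in (cc,s.x): print('bucket in tool',T[:3,:3].T@(np.r_[b,.09]-T[:3,3]))
```

```text
74 74 [ 0.5256 -0.0302] 0.07470001865373231
R fixed [ 0.5255 -0.0302] 0.00021877723263512944
bucket in tool [-0.0021 -0.002   0.128 ]
bucket in tool [-0.0021 -0.002   0.128 ]
```

View pics/w3c.png

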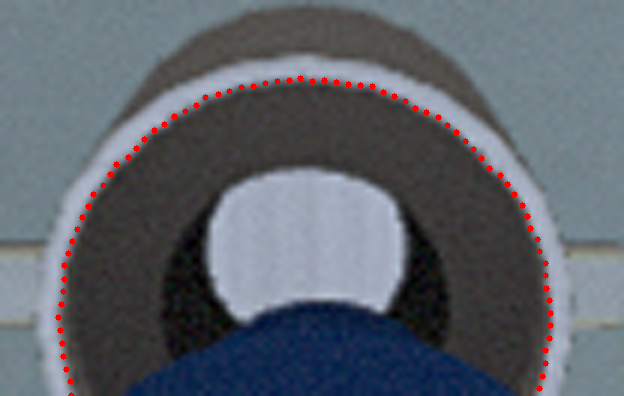

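>>> {"name": "carry_out", "arguments": {"motion": "0.001 -0.0058 0.02 0 0 0; 0.001 -0.0058 0.06 0 0 0; 0.001 -0.0058 0.1 0 0 0; 0.001 -0.0058 0.1 0 0 0; 0.001 -0.0058 0.1 0 0 0"}}

```text
time: 5.15
tcp_pos: [0.5278, -0.0275, 0.178]
ee_rot: [0.974, 0.228, -0.0, -0.0]
contact_force: [0.0, -0.4, -0.9]
opening: 0.0568
```

>>> {"name": "carry_out", "arguments": {"motion": "0 0 0 0 0 0; 0 0 0 0 0 0; 0 0 0 0 0 0"}}

```text
time: 5.45
tcp_pos: [0.5286, -0.0273, 0.1792]
ee_rot: [0.974, 0.228, 0.001, 0.0]
contact_force: [-0.5, 0.6, -1.5]
opening: 0.0567
```

>>> {"name": "carry_out", "arguments": {"motion": "0 0 0 0 0 0"}}

```text
time: 5.55
tcp_pos: [0.5284, -0.0273, 0.1788]
ee_rot: [0.974, 0.228, 0.0, 0.0]
contact_force: [0.0, 0.2, -0.8]
opening: 0.0571
```

>>> {"name": "carry_out", "arguments": {"motion": "0 0 0 0 0 0"}}

```text
time: 5.65
tcp_pos: [0.5283, -0.0272, 0.1786]
ee_rot: [0.974, 0.228, 0.0, 0.0]
contact_force: [0.4, -0.3, -0.8]
opening: 0.0566
```

>>> {"name": "carry_out", "arguments": {"motion": "0 0 0 0 0 0"}}

```text
time: 5.75
tcp_pos: [0.5282, -0.0272, 0.1784]
ee_rot: [0.974, 0.228, 0.0, 0.0]
contact_force: [0.1, -0.4, -0.3]
opening: 0.0566
```

```bash
cat >> h.py <<'E'
from scipy.optimize import least_squares
def arc(im,T,cen,rr,z,R,angs,tag,sign=1,thr=1.0,k=6,ch=None):
    """edge with strongest gray rise (sign=1) outward from cen; fixed-radius circle fit on plane z"""
    s=rr[1]+4; x,y=int(max(0,cen[0]-s)),int(max(0,cen[1]-s)); w=h=int(2*s)
    c=cv2.resize(im[y:y+h,x:x+w],None,fx=k,fy=k,interpolation=cv2.INTER_CUBIC)
    g=cv2.cvtColor(c,cv2.COLOR_BGR2GRAY) if ch is None else c[:,:,ch]
    g=cv2.GaussianBlur(g,(0,0),3).astype(np.float32); pts=[]
    for a in np.radians(angs):
        d=np.array([np.cos(a),np.sin(a)]); uv=np.array(cen)+np.arange(rr[0],rr[1],.15)[:,None]*d
        q=((uv-[x,y]+.5)*k-.5).astype(np.float32)
        ok=(q.min(1)>0)&(q[:,0]<g.shape[1]-1)&(q[:,1]<g.shape[0]-1)
        if ok.sum()<20: continue
        gr=sign*np.gradient(cv2.remap(g,q[ok,0].reshape(1,-1),q[ok,1].reshape(1,-1),1)[0]); i=np.argmax(gr)
        if gr[i]>thr: pts.append(uv[ok][i])
    pts=np.array(pts)
    for p in pts: cv2.circle(c,tuple(((p-[x,y]+.5)*k).astype(int)),3,(0,0,255),-1)
    cv2.imwrite(f'pics/{tag}.png',cv2.resize(c,(600,600)))
    P=np.array([wplane(T,u,z)[:2] for u in pts]); cc,r=circ(P)
    s=least_squares(lambda p:np.hypot(*(P-p).T)-R,cc,loss='soft_l1',f_scale=.0003)
    print(tag,len(P),'free',cc,2*r,'fixed',s.x,'std',np.std(s.fun)); return s.x
E
python3 - <<'E'
from h import *
T=wpose(); print(T); np.save('T4.npy',T); im=snap('wrist','w4.png')
I=np.eye(4)
arc(im,I,(250,262),(40,62),-.0093,.0245,range(0,360,5),'w4s',ch=0)
E
```

```text
[[ 0.8961  0.4438  0.0002  0.5282]
 [ 0.4438 -0.8961 -0.0002 -0.0272]
 [ 0.0001  0.0002 -1.      0.1784]
 [ 0.      0.      0.      1.    ]]
w4s 72 free [-0.002   0.0002] 0.04898960338969919 fixed [-0.002   0.0002] std 6.84545931939062e-05
```

View pics/w4.png

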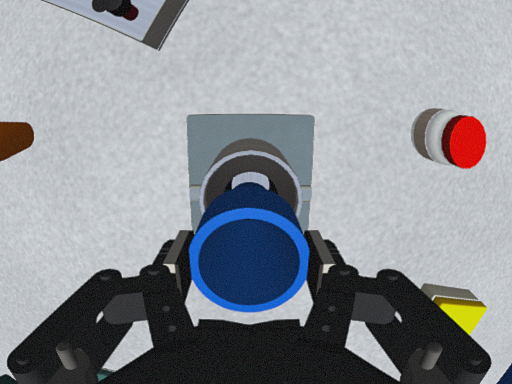

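Run:
```python
from h import *
T=np.load('T4.npy'); im=cv2.imread('pics/w4.png')
b=arc(im,T,(251,200),(34,53),.09,.0374,range(-170,-9,3),'w4b')
print('bucket in tool',T[:3,:3].T@(np.r_[b,.09]-T[:3,3]))
```

```text
w4b 54 free [ 0.526  -0.0301] 0.074366092099118 fixed [ 0.5257 -0.0302] std 0.00019187741737411595
bucket in tool [-0.0035  0.0016  0.0884]
```

View pics/w4b.png

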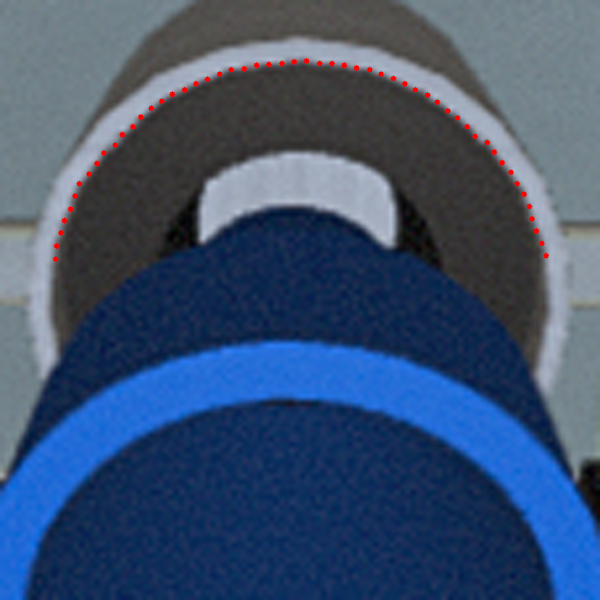

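>>> {"name": "carry_out", "arguments": {"motion": "-0.0028 0.0033 0.02 0 0 0; -0.0028 0.0033 0.045 0 0 0; -0.0028 0.0033 0.07 0 0 0; -0.0028 0.0033 0.085 0 0 0; -0.0028 0.0033 0.085 0 0 0"}}

```text
time: 6.3
tcp_pos: [0.5267, -0.0288, 0.1423]
ee_rot: [0.974, 0.228, -0.002, -0.001]
contact_force: [1.1, -0.2, -1.2]
opening: 0.0571
```

>>> {"name": "carry_out", "arguments": {"motion": "0 0 0 0 0 0; 0 0 0 0 0 0; 0 0 0 0 0 0; 0 0 0 0 0 0"}}

```text
time: 6.7
tcp_pos: [0.528, -0.029, 0.1448]
ee_rot: [0.974, 0.228, 0.0, 0.0]
contact_force: [-0.5, 0.3, 0.1]
opening: 0.0568
```

Centred at (0.528, -0.029), with the bottom at about 64 mm. Now I'll feel down at 10 mm/s.

>>> {"name": "carry_out", "arguments": {"motion": "0 0 0.0025 0 0 0; 0 0 0.005 0 0 0; 0 0 0.0075 0 0 0; 0 0 0.01 0 0 0; 0 0 0.0125 0 0 0"}}

```text
time: 7.2
tcp_pos: [0.5277, -0.0289, 0.1392]
ee_rot: [0.974, 0.228, -0.0, 0.0]
contact_force: [-0.6, -0.5, 0.2]
opening: 0.0568
```

>>> {"name": "carry_out", "arguments": {"motion": "0 0 0.0025 0 0 0; 0 0 0.005 0 0 0; 0 0 0.0075 0 0 0; 0 0 0.0075 0 0 0"}}

```text
time: 7.6
tcp_pos: [0.5276, -0.0289, 0.1361]
ee_rot: [0.974, 0.228, -0.0, -0.0]
contact_force: [0.4, 0.6, -1.1]
opening: 0.0569
```

>>> {"name": "carry_out", "arguments": {"motion": "0 0 0.0025 0 0 0; 0 0 0.005 0 0 0; 0 0 0.005 0 0 0"}}

```text
time: 7.9
tcp_pos: [0.5276, -0.0289, 0.1341]
ee_rot: [0.974, 0.228, -0.0, -0.0]
contact_force: [-0.2, -0.3, -0.3]
opening: 0.0569
```

>>> {"name": "carry_out", "arguments": {"motion": "0 0 0.0025 0 0 0; 0 0 0.005 0 0 0; 0 0 0.005 0 0 0"}}

```text
time: 8.2
tcp_pos: [0.5276, -0.0289, 0.1321]
ee_rot: [0.974, 0.228, -0.0, -0.0]
contact_force: [0.1, 0.0, -0.3]
opening: 0.057
```

>>> {"name": "carry_out", "arguments": {"motion": "0 0 0.0025 0 0 0; 0 0 0.005 0 0 0; 0 0 0.005 0 0 0"}}

```text
time: 8.5
tcp_pos: [0.5276, -0.0289, 0.1301]
ee_rot: [0.974, 0.228, -0.0, -0.0]
contact_force: [-1.1, -0.3, -0.1]
opening: 0.0569
```

>>> {"name": "carry_out", "arguments": {"motion": "0 0 0.0025 0 0 0; 0 0 0.005 0 0 0; 0 0 0.005 0 0 0"}}

```text
time: 8.8
tcp_pos: [0.5276, -0.0289, 0.1281]
ee_rot: [0.974, 0.228, -0.0, -0.0]
contact_force: [1.0, 0.6, -0.5]
opening: 0.0567
```

Bottom at about 47 mm and no contact yet.

>>> {"name": "carry_out", "arguments": {"motion": "0 0 0.0025 0 0 0; 0 0 0.004 0 0 0; 0 0 0.004 0 0 0"}}

```text
time: 9.1
tcp_pos: [0.5277, -0.0289, 0.1266]
ee_rot: [0.974, 0.228, -0.0, -0.0]
contact_force: [-0.4, 0.1, -0.7]
opening: 0.0571
```

>>> {"name": "carry_out", "arguments": {"motion": "0 0 0.0025 0 0 0; 0 0 0.004 0 0 0; 0 0 0.004 0 0 0"}}

```text
time: 9.4
tcp_pos: [0.5277, -0.0289, 0.125]
ee_rot: [0.974, 0.228, -0.0, 0.0]
contact_force: [0.2, -1.0, -0.7]
opening: 0.0566
```

>>> {"name": "carry_out", "arguments": {"motion": "0 0 0.0025 0 0 0; 0 0 0.004 0 0 0; 0 0 0.004 0 0 0"}}

```text
time: 9.7
tcp_pos: [0.5276, -0.0289, 0.1233]
ee_rot: [0.974, 0.228, -0.0, -0.0]
contact_force: [-0.2, 0.3, 0.1]
opening: 0.0567
```

>>> {"name": "carry_out", "arguments": {"motion": "0 0 0.0025 0 0 0; 0 0 0.004 0 0 0; 0 0 0.004 0 0 0"}}

```text
time: 10.0
tcp_pos: [0.5276, -0.0289, 0.1217]
ee_rot: [0.974, 0.228, -0.0, -0.0]
contact_force: [0.8, 0.3, -1.7]
opening: 0.057
```

>>> {"name": "carry_out", "arguments": {"motion": "0 0 0.0025 0 0 0; 0 0 0.004 0 0 0; 0 0 0.004 0 0 0"}}

```text
time: 10.3
tcp_pos: [0.5275, -0.0289, 0.1202]
ee_rot: [0.974, 0.228, -0.0, -0.0]
contact_force: [-1.1, -0.0, -1.6]
opening: 0.0571
```

>>> {"name": "carry_out", "arguments": {"motion": "0 0 0.0025 0 0 0; 0 0 0.004 0 0 0; 0 0 0.004 0 0 0"}}

```text
time: 10.6
tcp_pos: [0.5276, -0.0289, 0.1197]
ee_rot: [0.974, 0.228, 0.0, 0.0]
contact_force: [-4.7, -0.2, 5.1]
opening: 0.0569
```

Contact at bottom z ≈ 39 mm, which matches a seated sleeve. The liner pushes towards -x, so I'll ease off that way and up slightly.

>>> {"name": "carry_out", "arguments": {"motion": "-0.001 -0.0005 -0.001 0 0 0; -0.002 -0.001 -0.001 0 0 0"}}

```text
time: 10.8
tcp_pos: [0.5273, -0.0289, 0.1197]
ee_rot: [0.974, 0.228, 0.001, 0.0]
contact_force: [-1.1, -0.1, 3.4]
opening: 0.0565
```

>>> {"name": "carry_out", "arguments": {"motion": "0 0 0 0 0 0; 0 0 0 0 0 0"}}

```text
time: 11.0
tcp_pos: [0.5273, -0.0289, 0.1196]
ee_rot: [0.974, 0.228, 0.001, 0.0]
contact_force: [-0.7, -0.5, 3.7]
opening: 0.0571
```

>>> {"name": "carry_out", "arguments": {"motion": "0 0 0 0 0 0; 0 0 0 0 0 0; 0 0 0 0 0 0; 0 0 0 0 0 0; 0 0 0 0 0 0", "fingers": 85.4}}

```text
time: 11.5
tcp_pos: [0.5268, -0.0289, 0.1189]
ee_rot: [0.974, 0.228, -0.0, 0.0]
contact_force: [-0.5, -0.9, 0.5]
opening: 0.0856
```

>>> {"name": "carry_out", "arguments": {"motion": "0 0 -0.02 0 0 0; 0 0 -0.08 0 0 0; 0 0 -0.18 0 0 0; 0 0 -0.28 0 0 0; 0 0 -0.32 0 0 0"}}

```text
time: 12.0
tcp_pos: [0.5285, -0.0291, 0.2531]
ee_rot: [0.974, 0.228, 0.004, 0.002]
contact_force: [0.1, -1.0, -0.1]
opening: 0.086
```

Run:
```python
from h import *
T=wpose(); print(T,env.get_obs()['contact_force']); np.save('T5.npy',T); im=snap('wrist','w5.png');snap('scene','s5.png')
```

```text
[[ 0.8961  0.4438  0.0089  0.5285]
 [ 0.4438 -0.8961 -0.0015 -0.0291]
 [ 0.0073  0.0053 -1.      0.2531]
 [ 0.      0.      0.      1.    ]] [ 0.0766 -0.9756 -0.0664]
```

View pics/w5.png

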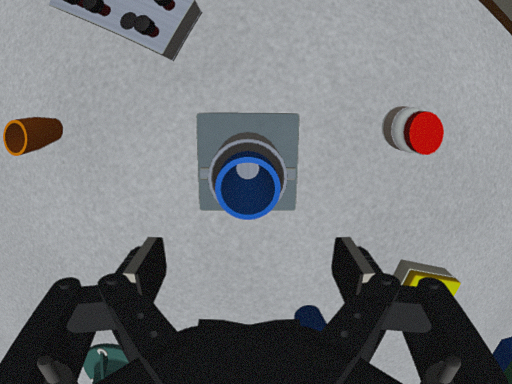

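View pics/s5.png

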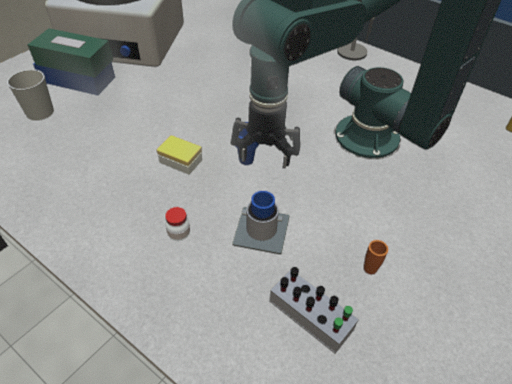

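The blue sleeve stands upright in the bucket, with its rim at (248,187) in the wrist view. I'll take a settled measurement.

>>> {"name": "carry_out", "arguments": {"motion": "0 0 0 0 0 0; 0 0 0 0 0 0; 0 0 0 0 0 0; 0 0 0 0 0 0"}}

```text
time: 12.5
tcp_pos: [0.5263, -0.0288, 0.2456]
ee_rot: [0.974, 0.228, -0.001, -0.0]
contact_force: [0.5, -0.3, -0.2]
opening: 0.0857
```

Run:
```python
from h import *
T=wpose(); print(T[:3,3]); np.save('T6.npy',T); im=snap('wrist','w6.png'); ti=snap('top','t6.png')
for z in (.125,.128,.131):
    arc(im,T,(249,187),(18,32),z,.0245,range(0,360,5),'w6i',ch=0)
wrim(im,T,(205,145,90,85),(105,150,110),(130,255,255),.128,'w6o')
hs=cv2.cvtColor(ti,cv2.COLOR_BGR2HSV)
```

```text
[ 0.5263 -0.0288  0.2456]
w6i 72 free [ 0.5245 -0.0308] 0.04964015566125219 fixed [ 0.5245 -0.0307] std 0.00010906409013704426
w6i 72 free [ 0.5253 -0.0304] 0.04905006582644529 fixed [ 0.5253 -0.0304] std 0.00010652696991336503
w6i 72 free [ 0.5262 -0.03  ] 0.048459975991642076 fixed [ 0.5262 -0.03  ] std 0.00010642898495226132
w6o centre@z [ 0.5257 -0.0302] dia 0.0593 res 0.0002
```

View pics/w6o.png

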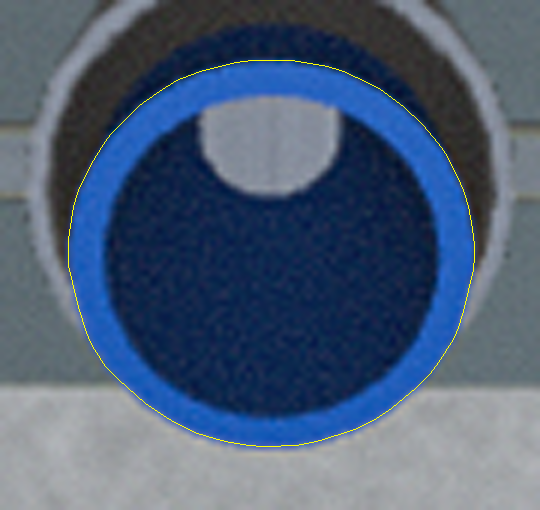

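View pics/t6.png

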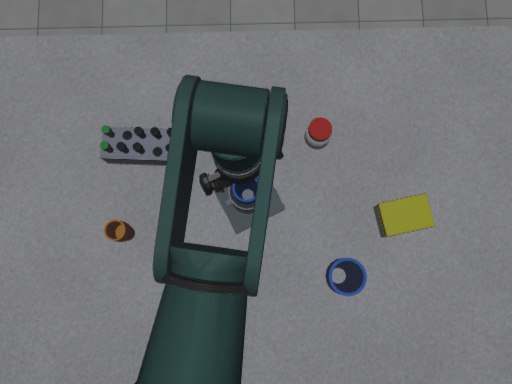

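The blue sleeve is seated within 0.5 mm of centre, rim z = 0.128, so its bottom is at 38 mm. Next is the orange sleeve: tool shift +0.055, -0.289.

>>> {"name": "carry_out", "arguments": {"motion": "0.02 -0.1 0 0 0 0; 0.04 -0.21 0 0 0 0; 0.062 -0.32 0 0 0 0; 0.083 -0.43 0 0 0 0; 0.1 -0.53 0 0 0 0"}}

```text
time: 13.1
tcp_pos: [0.4678, 0.1806, 0.247]
ee_rot: [0.974, 0.228, 0.0, -0.0]
contact_force: [1.5, -0.6, 0.1]
opening: 0.0855
```

>>> {"name": "carry_out", "arguments": {"motion": "0 0 0 0 0 0; 0 0 0 0 0 0; 0 0 0 0 0 0; 0 0 0 0 0 0"}}

```text
time: 13.5
tcp_pos: [0.4691, 0.1776, 0.247]
ee_rot: [0.974, 0.227, -0.0, 0.0]
contact_force: [-0.3, -0.2, -0.4]
opening: 0.0857
```

>>> {"name": "carry_out", "arguments": {"motion": "0.015 -0.08 0 0 0 0; 0.03 -0.15 0 0 0 0; 0.037 -0.196 0 0 0 0; 0.037 -0.196 0 0 0 0; 0.037 -0.196 0 0 0 0"}}

```text
time: 14.0
tcp_pos: [0.4476, 0.2547, 0.247]
ee_rot: [0.974, 0.227, -0.0, 0.0]
contact_force: [0.2, -0.3, -0.4]
opening: 0.0854
```

>>> {"name": "carry_out", "arguments": {"motion": "0 0 0 0 0 0; 0 0 0 0 0 0; 0 0 0 0 0 0; 0 0 0 0 0 0"}}

```text
time: 14.4
tcp_pos: [0.4473, 0.2552, 0.2471]
ee_rot: [0.974, 0.227, 0.0, 0.0]
contact_force: [-0.2, 0.6, 0.0]
opening: 0.0855
```

Run:
```python
from h import *
T=wpose(); print(T[:3,3],env.get_obs()['joint_positions']); np.save('T7.npy',T); im=snap('wrist','w7.png')
```

```text
[0.4473 0.2552 0.2471] [ 0.4084  0.008   1.4438 -0.0002  1.6897  1.5202]
```

View pics/w7.png

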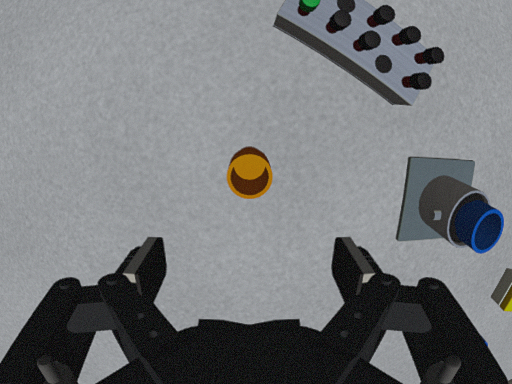

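The orange sleeve is centred at (249,175), and the rack is well clear at the top right.

Run:
```python
from h import *
T=np.load('T7.npy'); im=cv2.imread('pics/w7.png')
c=wrim(im,T,(215,138,70,70),(8,150,120),(25,255,255),.092,'w7o')
print('tool',T[:3,:3].T@np.r_[c-T[:2,3],0])
```

```text
w7o centre@z [0.4474 0.2545] dia 0.0458 res 0.0004
tool [-0.0002  0.0007  0.    ]
```

View pics/w7o.png

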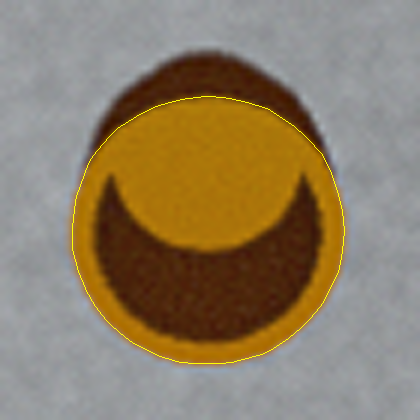

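>>> {"name": "carry_out", "arguments": {"motion": "-0.0005 0.0018 0.1 0 0 0; -0.0005 0.0018 0.2 0 0 0; -0.0005 0.0018 0.3 0 0 0; -0.0005 0.0018 0.37 0 0 0; -0.0005 0.0018 0.416 0 0 0"}}

```text
time: 14.95
tcp_pos: [0.4457, 0.2542, 0.0777]
ee_rot: [0.974, 0.228, -0.002, 0.0]
contact_force: [-0.5, 0.2, 0.5]
opening: 0.0856
```

>>> {"name": "carry_out", "arguments": {"motion": "0 0 0 0 0 0; 0 0 0 0 0 0; 0 0 0 0 0 0; 0 0 0 0 0 0"}}

```text
time: 15.35
tcp_pos: [0.4484, 0.2554, 0.0826]
ee_rot: [0.974, 0.228, 0.002, -0.0]
contact_force: [0.5, -0.2, 0.3]
opening: 0.0857
```

>>> {"name": "carry_out", "arguments": {"motion": "0 0 0 0 0 0; 0 0 0 0 0 0; 0 0 0 0 0 0; 0 0 0 0 0 0; 0 0 0 0 0 0", "fingers": 37}}

```text
time: 15.85
tcp_pos: [0.4478, 0.2551, 0.0814]
ee_rot: [0.974, 0.228, 0.001, -0.0]
contact_force: [-0.6, -0.1, 2.8]
opening: 0.0439
```

>>> {"name": "carry_out", "arguments": {"motion": "0 0 0 0 0 0; 0 0 0 0 0 0; 0 0 0 0 0 0"}}

```text
time: 16.15
tcp_pos: [0.4477, 0.2551, 0.0814]
ee_rot: [0.974, 0.228, 0.001, -0.0]
contact_force: [0.0, 0.2, 5.8]
opening: 0.0439
```

>>> {"name": "carry_out", "arguments": {"motion": "0 0 -0.03 0 0 0; 0 0 -0.13 0 0 0; 0 0 -0.24 0 0 0; 0 0 -0.35 0 0 0; 0 0 -0.42 0 0 0"}}

```text
time: 16.65
tcp_pos: [0.4475, 0.2551, 0.2524]
ee_rot: [0.974, 0.228, 0.002, -0.0]
contact_force: [0.8, 0.0, -0.4]
opening: 0.0438
```

>>> {"name": "carry_out", "arguments": {"motion": "0 0 0 0 0 0; 0 0 0 0 0 0; 0 0 0 0 0 0; 0 0 0 0 0 0; 0 0 0 0 0 0"}}

```text
time: 17.15
tcp_pos: [0.4466, 0.2546, 0.2469]
ee_rot: [0.974, 0.228, -0.002, 0.0]
contact_force: [0.1, -0.6, 0.3]
opening: 0.0442
```

Run:
```python
from h import *
T=wpose(); print(T,env.get_obs()['contact_force']); np.save('T8.npy',T); im=snap('wrist','w8.png')
```

```text
[[ 0.8962  0.4437 -0.0031  0.4466]
 [ 0.4437 -0.8962 -0.0014  0.2546]
 [-0.0034 -0.0001 -1.      0.2469]
 [ 0.      0.      0.      1.    ]] [ 0.0859 -0.605   0.3072]
```

View pics/w8.png

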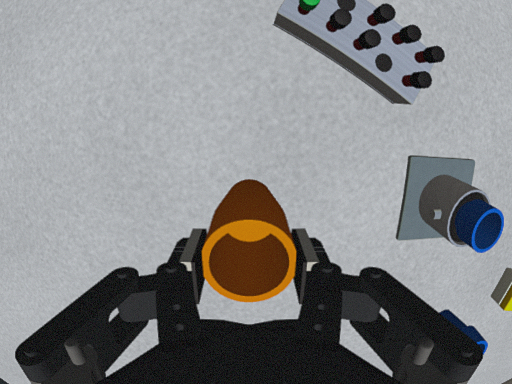

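The orange sleeve is held: rim at (250,260), bottom peak at (249,180). I'll measure it in the tool frame.

Run:
```python
from h import *
im=cv2.imread('pics/w8.png'); I=np.eye(4)
for z in (-.009,-.0106,-.012):
    wrim(im,I,(197,210,106,96),(8,150,120),(25,255,255),z,'w8o')
g=im[170:200,249].astype(int); print(g[:,2])
for r in(179,180): print(wplane(I,(249,r),.0814))
T=np.load('T8.npy'); b=np.r_[.5254,-.0303,.128]; print('blue in tool',T[:3,:3].T@(b-T[:3,3]))
```

```text
w8o centre@z [-0.0011  0.0001] dia 0.0467 res 0.0008
w8o centre@z [-0.0002  0.0001] dia 0.0461 res 0.0008
w8o centre@z [0.0007 0.0001] dia 0.0456 res 0.0008
[172 170 168 175 175 175 176 178 174 109  69  74  72  72  75  79  82  74
  77  78  83  81  80  80  79  78  83  80  84  84]
[0.0166 0.0004 0.0814]
[0.0158 0.0004 0.0814]
blue in tool [-0.0554  0.2903  0.1191]
```

View pics/w8o.png

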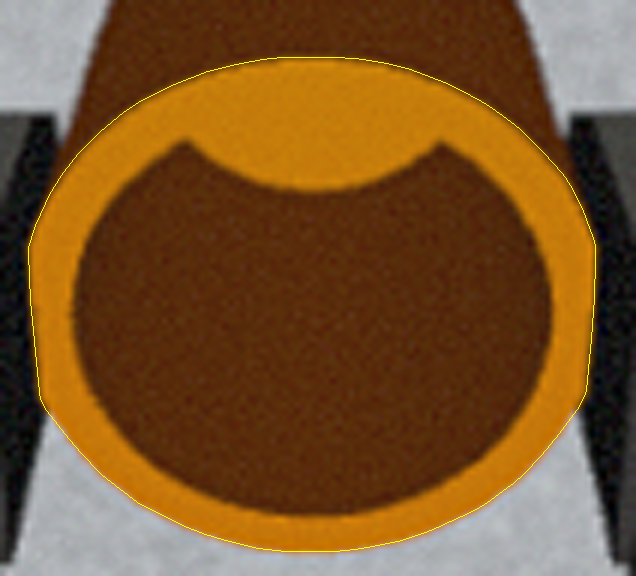

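>>> {"name": "carry_out", "arguments": {"motion": "-0.019 0.1 0 0 0 0; -0.038 0.2 0 0 0 0; -0.06 0.31 0 0 0 0; -0.08 0.42 0 0 0 0; -0.1 0.52 0 0 0 0"}}

```text
time: 17.7
tcp_pos: [0.5038, 0.0489, 0.2483]
ee_rot: [0.974, 0.228, -0.0, 0.0]
contact_force: [0.5, 0.8, 0.0]
opening: 0.0438
```

>>> {"name": "carry_out", "arguments": {"motion": "0 0 0 0 0 0; 0 0 0 0 0 0; 0 0 0 0 0 0; 0 0 0 0 0 0"}}

```text
time: 18.1
tcp_pos: [0.5034, 0.052, 0.2486]
ee_rot: [0.973, 0.229, -0.0, -0.0]
contact_force: [0.1, -0.3, -0.3]
opening: 0.0443
```

>>> {"name": "carry_out", "arguments": {"motion": "-0.015 0.07 0 0 0 0; -0.03 0.15 0 0 0 0; -0.041 0.208 0 0 0 0; -0.041 0.208 0 0 0 0; -0.041 0.208 0 0 0 0"}}

```text
time: 18.6
tcp_pos: [0.5258, -0.0302, 0.2486]
ee_rot: [0.974, 0.228, -0.0, -0.0]
contact_force: [-0.5, -0.0, -0.3]
opening: 0.0439
```

>>> {"name": "carry_out", "arguments": {"motion": "0 0 0.01 0 0 0; 0 0 0.025 0 0 0; 0 0 0.025 0 0 0; 0 0 0.025 0 0 0; 0 0 0.025 0 0 0"}}

```text
time: 19.1
tcp_pos: [0.5259, -0.0308, 0.2388]
ee_rot: [0.974, 0.228, 0.0, 0.0]
contact_force: [-0.3, 0.1, -0.6]
opening: 0.0437
```

>>> {"name": "carry_out", "arguments": {"motion": "0 0 0 0 0 0; 0 0 0 0 0 0; 0 0 0 0 0 0"}}

```text
time: 19.4
tcp_pos: [0.526, -0.0312, 0.2389]
ee_rot: [0.974, 0.228, 0.0, 0.0]
contact_force: [-0.0, 0.2, -0.2]
opening: 0.0441
```

Run:
```python
from h import *
T=wpose(); print(T,env.get_obs()['contact_force']); np.save('T9.npy',T); im=snap('wrist','w9.png')
```

```text
[[ 0.8962  0.4436  0.0003  0.526 ]
 [ 0.4436 -0.8962 -0.0001 -0.0312]
 [ 0.0002  0.0003 -1.      0.2389]
 [ 0.      0.      0.      1.    ]] [-0.0299  0.1722 -0.1899]
```

View pics/w9.png

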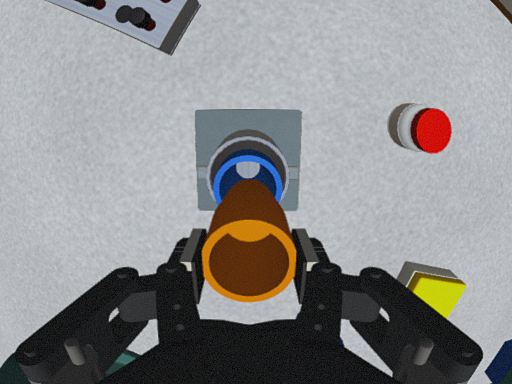

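Run:
```python
from h import *
T=np.load('T9.npy'); im=cv2.imread('pics/w9.png')
b=arc(im,T,(248,186),(20,31),.128,.0245,range(-165,-14,3),'w9b',ch=0)
print('blue in tool',T[:3,:3].T@(np.r_[b,.128]-T[:3,3]))
```

```text
w9b 51 free [ 0.5253 -0.0304] 0.04902305933051083 fixed [ 0.5254 -0.0304] std 0.000126889772234568
blue in tool [-0.0002 -0.001   0.1109]
```

View pics/w9b.png

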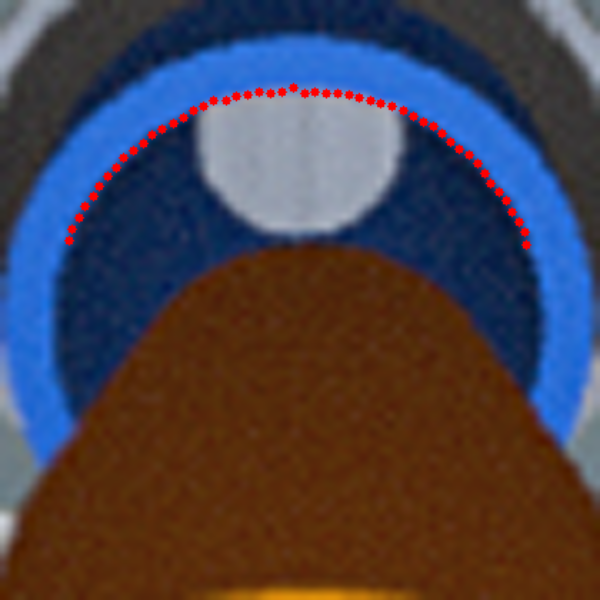

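>>> {"name": "carry_out", "arguments": {"motion": "0.0008 -0.003 0.03 0 0 0; 0.0008 -0.003 0.07 0 0 0; 0.0008 -0.003 0.11 0 0 0; 0.0008 -0.003 0.14 0 0 0; 0.0008 -0.003 0.165 0 0 0"}}

```text
time: 19.95
tcp_pos: [0.5251, -0.0297, 0.171]
ee_rot: [0.974, 0.228, -0.001, -0.0]
contact_force: [0.3, -1.2, -1.0]
opening: 0.044
```

>>> {"name": "carry_out", "arguments": {"motion": "0 0 0 0 0 0; 0 0 0 0 0 0; 0 0 0 0 0 0; 0 0 0 0 0 0"}}

```text
time: 20.35
tcp_pos: [0.5262, -0.03, 0.1737]
ee_rot: [0.974, 0.228, 0.001, 0.0]
contact_force: [-0.5, -0.2, 0.3]
opening: 0.0437
```

>>> {"name": "carry_out", "arguments": {"motion": "0 0 0.0025 0 0 0; 0 0 0.005 0 0 0; 0 0 0.0075 0 0 0; 0 0 0.01 0 0 0; 0 0 0.01 0 0 0"}}

```text
time: 20.85
tcp_pos: [0.5255, -0.0298, 0.1684]
ee_rot: [0.974, 0.228, -0.0, -0.0]
contact_force: [-0.8, -0.2, -0.2]
opening: 0.0435
```

>>> {"name": "carry_out", "arguments": {"motion": "0 0 0.0025 0 0 0; 0 0 0.005 0 0 0; 0 0 0.0075 0 0 0; 0 0 0.01 0 0 0; 0 0 0.01 0 0 0"}}

```text
time: 21.35
tcp_pos: [0.5255, -0.0299, 0.1645]
ee_rot: [0.974, 0.228, -0.0, -0.0]
contact_force: [-0.9, -0.0, -0.1]
opening: 0.0436
```

>>> {"name": "carry_out", "arguments": {"motion": "0 0 0.0025 0 0 0; 0 0 0.005 0 0 0; 0 0 0.005 0 0 0"}}

```text
time: 21.65
tcp_pos: [0.5255, -0.0299, 0.1625]
ee_rot: [0.974, 0.228, -0.0, -0.0]
contact_force: [-0.2, 0.2, -0.3]
opening: 0.0438
```

Still free; the orange bottom is at about 81 mm. I'll use finer steps from here.

>>> {"name": "carry_out", "arguments": {"motion": "0 0 0.0025 0 0 0; 0 0 0.004 0 0 0; 0 0 0.004 0 0 0"}}

```text
time: 21.95
tcp_pos: [0.5256, -0.0299, 0.161]
ee_rot: [0.974, 0.228, -0.0, 0.0]
contact_force: [1.1, 0.4, -0.1]
opening: 0.0435
```

>>> {"name": "carry_out", "arguments": {"motion": "0 0 0.0025 0 0 0; 0 0 0.004 0 0 0; 0 0 0.004 0 0 0"}}

```text
time: 22.25
tcp_pos: [0.5256, -0.0299, 0.1593]
ee_rot: [0.974, 0.228, -0.0, 0.0]
contact_force: [0.7, 0.1, 0.7]
opening: 0.0437
```

>>> {"name": "carry_out", "arguments": {"motion": "0 0 0.0025 0 0 0; 0 0 0.004 0 0 0; 0 0 0.004 0 0 0"}}

```text
time: 22.55
tcp_pos: [0.5256, -0.0299, 0.1577]
ee_rot: [0.974, 0.228, -0.0, -0.0]
contact_force: [0.9, -0.7, -0.6]
opening: 0.0439
```

>>> {"name": "carry_out", "arguments": {"motion": "0 0 0.0025 0 0 0; 0 0 0.004 0 0 0; 0 0 0.004 0 0 0"}}

```text
time: 22.85
tcp_pos: [0.5256, -0.0298, 0.1562]
ee_rot: [0.974, 0.228, -0.0, -0.0]
contact_force: [-1.2, -0.6, -0.6]
opening: 0.0441
```

>>> {"name": "carry_out", "arguments": {"motion": "0 0 0.0025 0 0 0; 0 0 0.004 0 0 0; 0 0 0.004 0 0 0"}}

```text
time: 23.15
tcp_pos: [0.5256, -0.0298, 0.1546]
ee_rot: [0.974, 0.228, -0.0, -0.0]
contact_force: [-0.3, 0.2, -0.8]
opening: 0.0439
```

>>> {"name": "carry_out", "arguments": {"motion": "0 0 0.0025 0 0 0; 0 0 0.003 0 0 0; 0 0 0.003 0 0 0"}}

```text
time: 23.45
tcp_pos: [0.5257, -0.0298, 0.1534]
ee_rot: [0.974, 0.228, -0.0, 0.0]
contact_force: [-0.1, -0.3, -0.6]
opening: 0.044
```

>>> {"name": "carry_out", "arguments": {"motion": "0 0 0.0025 0 0 0; 0 0 0.003 0 0 0; 0 0 0.003 0 0 0"}}

```text
time: 23.75
tcp_pos: [0.5257, -0.0298, 0.1524]
ee_rot: [0.974, 0.228, 0.0, -0.0]
contact_force: [-1.0, -0.2, 0.0]
opening: 0.0442
```

>>> {"name": "carry_out", "arguments": {"motion": "0 0 0.0025 0 0 0; 0 0 0.003 0 0 0; 0 0 0.003 0 0 0"}}

```text
time: 24.05
tcp_pos: [0.5258, -0.0297, 0.1517]
ee_rot: [0.974, 0.228, 0.0, 0.0]
contact_force: [-0.9, 1.4, 3.5]
opening: 0.0439
```

>>> {"name": "carry_out", "arguments": {"motion": "0 0 0.0025 0 0 0; 0 0 0.003 0 0 0; 0 0 0.003 0 0 0"}}

```text
time: 24.35
tcp_pos: [0.526, -0.0297, 0.1514]
ee_rot: [0.974, 0.228, 0.001, 0.0]
contact_force: [-1.1, 1.2, 7.2]
opening: 0.0436
```

Contact at a nested height of about 32 mm with a 7 N push. I'll ease up by about 1.2 mm to leave roughly 3 N before letting go.

>>> {"name": "carry_out", "arguments": {"motion": "0 0 -0.0015 0 0 0; 0 0 -0.003 0 0 0; 0 0 -0.003 0 0 0"}}

```text
time: 24.65
tcp_pos: [0.5259, -0.0298, 0.1514]
ee_rot: [0.974, 0.228, 0.0, 0.0]
contact_force: [-0.0, 0.6, 4.2]
opening: 0.0441
```

>>> {"name": "carry_out", "arguments": {"motion": "0 0 -0.001 0 0 0; 0 0 -0.001 0 0 0"}}

```text
time: 24.85
tcp_pos: [0.5258, -0.0298, 0.1514]
ee_rot: [0.974, 0.228, 0.0, -0.0]
contact_force: [1.0, 1.2, 3.0]
opening: 0.0439
```

>>> {"name": "carry_out", "arguments": {"motion": "0 0 0 0 0 0; 0 0 0 0 0 0; 0 0 0 0 0 0; 0 0 0 0 0 0; 0 0 0 0 0 0", "fingers": 85.4}}

```text
time: 25.35
tcp_pos: [0.5256, -0.0299, 0.1513]
ee_rot: [0.974, 0.228, -0.0, 0.0]
contact_force: [0.9, 0.3, -0.4]
opening: 0.0851
```

>>> {"name": "carry_out", "arguments": {"motion": "0 0 -0.02 0 0 0; 0 0 -0.08 0 0 0; 0 0 -0.16 0 0 0; 0 0 -0.22 0 0 0; 0 0 -0.25 0 0 0"}}

```text
time: 25.85
tcp_pos: [0.5267, -0.03, 0.2553]
ee_rot: [0.974, 0.228, 0.003, 0.001]
contact_force: [0.1, 0.5, -0.4]
opening: 0.0851
```

>>> {"name": "carry_out", "arguments": {"motion": "0 0 0 0 0 0; 0 0 0 0 0 0; 0 0 0 0 0 0; 0 0 0 0 0 0; 0 0 0 0 0 0"}}

```text
time: 26.35
tcp_pos: [0.5252, -0.0298, 0.2503]
ee_rot: [0.974, 0.228, -0.001, -0.0]
contact_force: [0.6, 0.3, -0.2]
opening: 0.0856
```

Run:
```python
from h import *
T=wpose(); print(T[:3,3],env.get_obs()['contact_force']); np.save('T10.npy',T); im=snap('wrist','w10.png');snap('scene','s10.png')
```

```text
[ 0.5252 -0.0298  0.2503] [ 0.6394  0.2607 -0.2075]
```

View pics/w10.png

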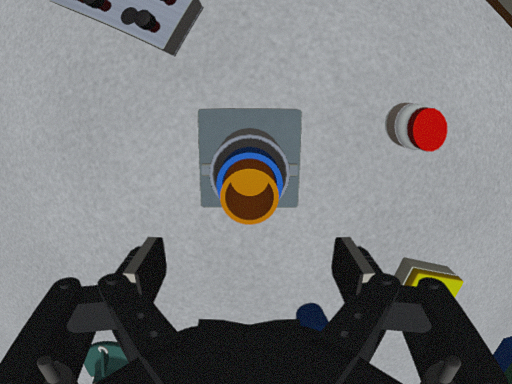

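View pics/s10.png

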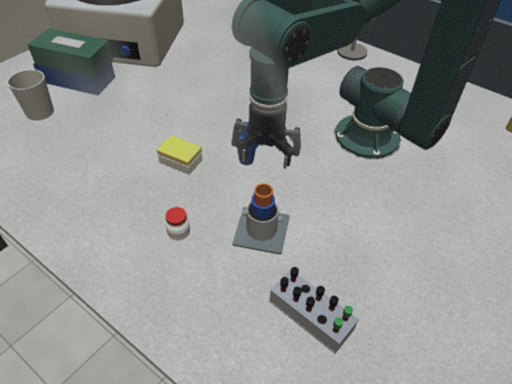

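Both sleeves are nested and upright: orange rim at (250,195), blue rim at (250,178). I'll run a final numeric check.

Run:
```python
from h import *
T=np.load('T10.npy'); im=cv2.imread('pics/w10.png')
for z in (.158,.161,.164): wrim(im,T,(215,158,70,70),(8,150,110),(25,255,255),z,'w10o')
b=arc(im,T,(249,181),(28,40),.128,.0295,range(-165,-14,3),'w10b',sign=-1,ch=0)
sc=cv2.imread('pics/s10.png');e=rimfit(sc,'scene',(250,180,28,24),(5,100,150),(20,255,255),.161,'slimfin')
w=np.r_[0];p=wplane
c=wrim(im,T,(215,158,70,70),(8,150,110),(25,255,255),.161,'w10o')
```

```text
w10o centre@z [ 0.5245 -0.0305] dia 0.0468 res 0.0004
w10o centre@z [ 0.5254 -0.0301] dia 0.0462 res 0.0004
w10o centre@z [ 0.5262 -0.0297] dia 0.0456 res 0.0004
w10b 51 free [ 0.5253 -0.0302] 0.05958637680691285 fixed [ 0.5256 -0.0301] std 0.00011179551706149091
scene slimfin centre@z [ 0.5242 -0.03  ] dia 0.0454 res 0.0004 ell [263.2 190. ]
w10o centre@z [ 0.5254 -0.0301] dia 0.0462 res 0.0004
```

View pics/w10b.png

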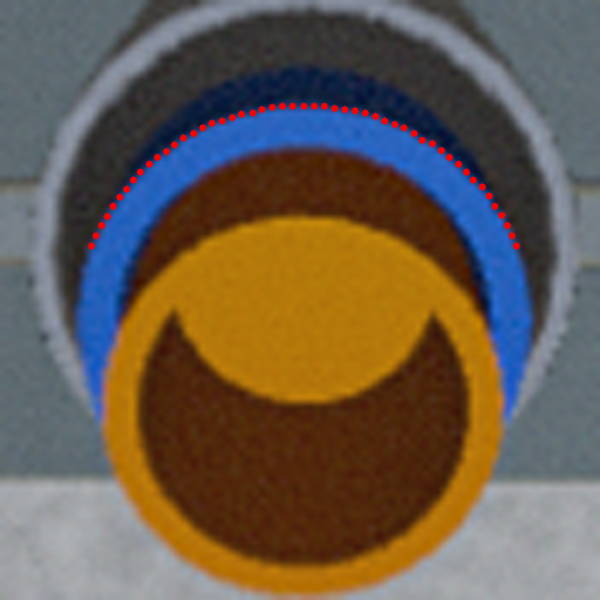

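Run:
```python
from rig import env
print(env.close_job(), env.get_obs()['time'])
```

```text
the job is handed in; nothing more can be done
the job is handed in; nothing more can be done
```

Both sleeves are seated, released and upright, and the job is handed in at about 26.4 s of the 64 s allowed; no verdict was reported.

- **Blue sleeve:** I lowered it, still held, until it touched the liner. The wrist force reached about 5 N upward (about 4.7 N sideways). I eased it to about 3.5 N upward, then let go. Its bottom is about 38 mm above the bucket's origin, and it sits within about 0.5 mm of the bucket's axis.
- **Orange sleeve:** I lowered it, still held, until it touched the blue bore. The push peaked at about 7 N because I took one more small step after first contact. I eased it to about 3 N, then let go. Its bottom is about 32 mm above the blue sleeve's bottom, and the two rims are centred within about 0.3 mm of each other.

**Last checks:** The final pictures show both sleeves upright, the gripper open and clear above them, and the rack, jar and tip box still in place by eye. Two readings disagreed slightly. The scene camera put the orange rim about 1 mm from where the wrist camera did, and the wrist and top cameras differed by about 1.5 mm in y throughout. Both are within the 2 mm calibration tolerance. The squeeze at the tapers could not be measured directly.

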